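# Hang a rinsed basket on the draining carousel

### The arm

A 6-joint arm with a two-finger parallel gripper is mounted at the origin on a cart in front of the work surface, level with it; the furniture and walls round the work are solid. World frame = base frame: x ahead of the robot, y to its left, z up, the work surface at z = 0. Lengths are in mm, angles in degrees, forces in N, time in s.
With the tool pointing down it reaches from about 350 to 850 mm from the base axis. Payload 8.1 kg.
Tool frame: the origin (TCP) lies midway between the tips of the shut fingers; the grasp point (between the pads) lies 19 mm behind it (r.pinch_z is the distance from the TCP to the grasp point, in mm); z points along the fingers, y is the line along which they close (so a half turn about z gives the same grasp; the last joint's range is limited). The gripper opens to 85 mm and grips with 20 to 120 N. Pads are 22 mm wide; open, the fingers measure 114 mm over their backs; the gripper's body (76 mm by 85 mm) begins 54 mm behind the grasp point. The pads swing forward as they close: fully open they stand 13 mm farther back than shut.
Start: joints at [70.164, 7.471, 85.268, -0, 87.261, -4.893], TCP at [154.69, 579.721, 231.292] pointing down, gripper open.
Joint ranges: [-169.43, 169.43], [-51.17, 129.36], [1.28, 143.12], [-76.62, 256.62], [0, 156.53], [-152.29, 152.29]. Speed limits (degrees/s): [136.94, 136.94, 159.86, 180, 180, 180].

### API

Orientations are given as [roll, pitch, yaw] about the fixed x, y, z axes, in that order (R = Rz(yaw) Ry(pitch) Rx(roll)).
In Python, from bench import sensors, optics, job, r gives the robot as it stands.
- The arm moves only by the tool play_rows, never from a script. Its argument "motion" is a list that holds one entry, the list of rows, each a list of 6 numbers: the shift along the tool's x, y, z in cm, then the turn, a rotation vector about the tool's x, y, z in degrees. In form: [[[x, y, z, ax, ay, az], ...]]. A call has 1 to 5 rows; each row is the pose to reach, as a shift and turn from the pose commanded when the call began, along the tool's axes at that moment; what a row does not reach only later rows make up. A row lasts 1/10 s, in which the tool goes at most 50 mm and 8.59 degrees, less where a joint would pass 70% of its speed; a pose out of reach is approached as far as the arm can. A call with a gripper value outside its range is refused whole. "jaw" is the opening, from 0 (shut) to 1 (fully open), set as the call begins (left out, the last holds). The fingers move at their own pace and stop on an object; "squeeze" is the grip in N (left out, the last holds). Time passes only in rows, so rows that repeat a pose let the fingers close. It gives the time, the measured TCP pose, the force, the opening and the grip force at its end, in the units of the state.
- sensors.sense(): the state, without advancing time (a new reading comes with each control period).
- optics.snapshot(name): name is "scene" or "top"; returns a dict with "pixels" (384x512x3 uint8, red, green, blue), "mtx" (3x3 intrinsics, pixels), "R" (3x3) and "t" (3): a world point X has camera coordinates R X + t. Camera axes: x right, y down, z forward; pixel columns grow to the right and rows downward; lengths in mm; the calibration is good to about 2 mm. A picture is of the moment at which its call begins. There is no depth.
- job.hand_in(): hands the job in; it is judged then, once.
The state is a dict: "time": time; "joint_pos": joint angles; "qd": joint speeds; "joint_efforts": joint torques, N m; "tool_pos": TCP position; "tcp_rot": TCP orientation; "ft_force": force on the tool from outside, world axes, zero at the start; "wrist_torque": the same for the moment, N m; "finger_gap": finger opening in mm; "grip_force": force on a finger pad.
Only numpy, scipy, OpenCV 4.12 (cv2) and the standard library are available. Lean on these libraries where they do the work, as an engineer would, in place of code of your own. Each camera call takes 0.05 s, during which the arm holds its last target. There are 200 camera calls.

### The job

Turn the draining carousel by its upright pin until the empty hook stands over the spout at the front of the drip plate, then hang the loose basket on that hook by the lower bar of its wire bail. Press the bar gently down by feel past the hook's spring roller until it is fully home on the floor of the hook, never leaning hard on the hook (well under 20 N), and let go with the basket hanging straight and the hook still over the spout. Leave the small beaker, the vial and the slide box where they stand, and never tip the basket over.

Things in the scene. Friction and masses are not known exactly. Their poses are not given: they have to be found in the camera images.
- stand: White draining carousel, fixed to the worktop. Origin: underside centre of its round drip plate (170 mm across, rim 13 mm high), z up; its own -x is the front. On a steel column a wheel (152 to 162 mm high) has four arms with hooks, 90 degrees apart. Three hooks carry baskets that do not come off (tops at 234 mm); the fourth is empty.
- spout (a point): Outer end of the channel-shaped spout, 34 mm wide, at the front of the drip plate, 107 mm from the column's axis.
- wheel (a joint): Angle of the carousel's wheel in rad, positive counter-clockwise from above, turning without limit. 0 (or 2 pi): the empty hook is exactly over the spout. Starts between 0.8 and 5.48. Steady friction of about 0.12 N m; it stays where it is left.
- pin_top (a point): Top of the turning pin: an upright steel pin, 10 mm in diameter, on the wheel, 42 mm from the column's axis, 135 degrees clockwise (seen from above) from the empty hook. Its top is 290 mm above the worktop and its upper 50 mm stand clear above all else on the wheel. It can be pinched from above and led round the axis; it turns between the fingers.
- hook_seat (a point): Where the middle of the bail bar's centre line lies when fully home in the empty hook: 105 mm from the column's axis, 165 mm high. True in x and y, but the real hook is clamped at an unmeasured height, up to 14 mm above or below this point. x axis: inward to the column; y: along the bar's channel. The hook (see roller_axis) is grey plastic, 16 mm wide, shaped like a J.
- roller_axis (a point): Nominal axis of the hook's spring roller (8 mm thick). Measured from the real seat: hook bottom 15 mm below, lip top 13 mm above, roller axis 5.5 mm above. Channel 10 mm wide, seat 3.2 mm inside the lip, roller reaching to 4 mm from the lip. A bar pressed straight down meets the roller 11 mm above the seat, snaps under it at about 5 N (its weight alone does not), then lands on a rubber floor pad.
- basket: The loose basket, about 90 g. Origin: centre of its underside, z up. White open tray 44 x 44 x 30 mm; over it a wire bail: uprights 41 mm apart along the basket's y, joined by the bar (6 mm thick, along y, at 100 mm height) and 27 mm above it by a top wire that carries a grip block. Free under the bar: 30 to 97 mm height, 36 mm wide; above it: 103 to 124 mm. Same from x and -x.
- bar (a point): Middle of the basket's bail bar (the lower of the bail's two cross pieces, the one to hang by), on its centre line, 100 mm above the basket's underside. When the bar presses on the hook's floor pad, the pad gives 2 mm by about 7 N and is then hard.
- grip (a point): Where to hold the basket: a white ribbed block 14 mm (basket's x) by 20 mm (its y), from 127 to 169 mm above the basket's underside; this point, on its axis, is at 152 mm. Fingertips below 131 mm would meet the bail's top wire.
- small_beaker: Bystander: small glass beaker 56 x 60 x 63 mm, to be left alone. Origin at the centre of its underside.
- vial: Bystander: brown vial with white cap, 21 mm diameter, 51 mm high, standing near the basket, to be left alone. Origin at the centre of its underside.
- glass_slides: Bystander: flat slide box 56 x 81 x 28 mm, to be left alone. Origin at the centre of its underside.

How it is judged (in metres and radians):
On the way, in this order (a step that is already met when the one before it is completed fails the run):
1. The empty hook has been brought over the spout at the front (within about 0.2 rad) (x of hook_seat in the frame of stand below -0.09 m and y of hook_seat in the frame of stand between -0.021 and 0.021 m), for 0.2 s.
2. The basket's bail bar is fully home in the empty hook, below the roller (horizontal distance between bar and hook_seat below 0.006 m and z of bar in the frame of hook_seat between -0.0175 and 0.0165 m and contact force between basket and hook_floor above 0.25 N and angle between basket's own z axis and vertical below 0.15 rad), for 0.1 s.
At the end, for the whole second after the job is handed in: The empty hook is over the spout (within 0.2 rad) and the basket hangs on it at rest, tilt below 0.15 rad, bar within 6 mm of the seat in plan, about 17 mm in height (the hook's height is not measured), and resting on the hook's floor pad (over 0.25 N), so below the roller (all of step 1 and all of step 2 and linear speed of basket below 0.03 m/s and velocity of joint wheel between -0.05 and 0.05 rad/s); the robot touches nothing.
It fails at once if The basket is pressed or knocked against the carousel with more than 20 N (contact force between basket and stand above 20 N).
It fails at once if The basket is tipped by more than 0.7 rad (angle between basket's own z axis and vertical above 0.7 rad).
It fails at once if The small beaker is moved by more than 20 mm (distance of small_beaker from where it was at the start of the episode above 0.02 m).
It fails at once if The vial is moved by more than 20 mm (distance of vial from where it was at the start of the episode above 0.02 m).
It fails at once if The slide box is moved by more than 20 mm (distance of glass_slides from where it was at the start of the episode above 0.02 m).
It also fails if it takes over 59 s, if anything falls off the work surface, if the arm or the gripper's body presses on something with over 40 N, if the wrist force passes 120 N, or if a joint passes its speed limit or range.

## Working session

There is one attempt and no reset: what is moved stays moved. The work goes in short steps, Python scripts to look and compute and a tool call to move; the robot and the scene stay as the last step left them, time stands still between calls to the robot, and variables do not carry over. Pictures are saved under pics/ and viewed, at most 10 in all, crops included, and the job is handed in when it is done.

Besides the shell and the picture viewer there is one more tool, called after ">>>" by a JSON object that holds its "fn" and its "kwargs". play_rows: Moves the arm, as the interface text tells. Its arguments: {"type":"object","properties":{"motion":{"type":"array","items":{"type":"array","items":{"type":"array","items":{"type":"number"}}}},"jaw":{"type":"number"},"squeeze":{"type":"number"}},"required":["motion"]}

```bash
mkdir -p pics; ls; python3 - <<'E'
from bench import sensors, optics, job, r
import cv2
s=sensors.sense();print(s['tool_pos'],s['tcp_rot'],s['time'],s['finger_gap'],r.pinch_z)
for n in('scene','top'):
    d=optics.snapshot(n);cv2.imwrite(f'pics/{n}0.png',d['pixels'][:,:,::-1]);print(n,d['mtx'],d['R'],d['t'])
a=cv2.imread('pics/scene0.png');b=cv2.imread('pics/top0.png')
cv2.imwrite('pics/s1.png',cv2.resize(a,(800,600)));cv2.imwrite('pics/t1.png',cv2.resize(b,(800,600)))
E
```

```text
pics
[154.52094844 579.17979886 230.2157809 ] [-1.79892754e+02 -9.17085924e-03  1.65055261e+02] 0.0 85.16070724568574 18.700000000000003
scene [[435.38484965   0.         254.82372634]
 [  0.         435.38484965 190.51212017]
 [  0.           0.           1.        ]] [[ 0.50770918 -0.86151469  0.00488053]
 [-0.41023549 -0.24673436 -0.87796868]
 [ 0.75758711  0.44375059 -0.4786932 ]] [-259.38275634  358.98394177  972.6164561 ]
top [[425.5111407    0.         255.55237592]
 [  0.         425.5111407  195.19933705]
 [  0.           0.           1.        ]] [[ 0.01416189 -0.99976159  0.01661951]
 [-0.98745858 -0.01659756 -0.1570034 ]
 [ 0.15724181 -0.01418762 -0.98745821]] [ -31.79570914  479.31464212 1435.92074038]
```

View pics/s1.png

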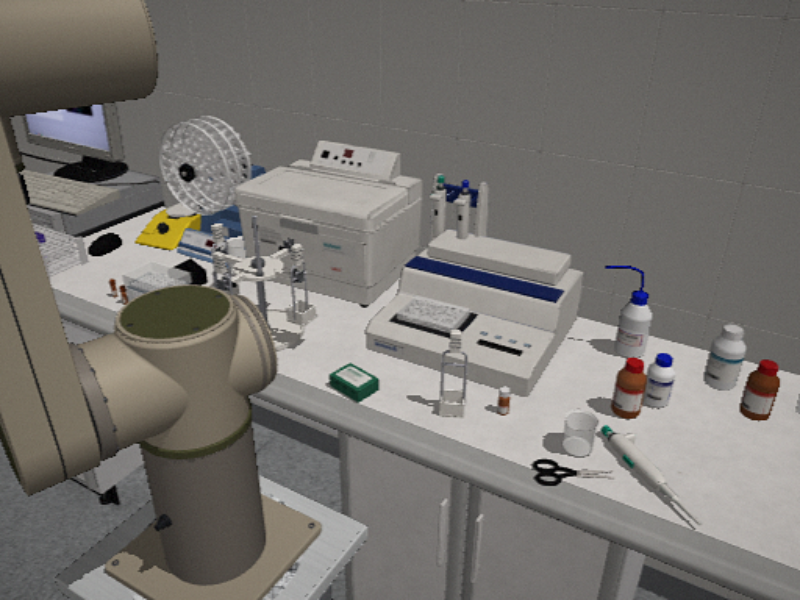

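View pics/t1.png

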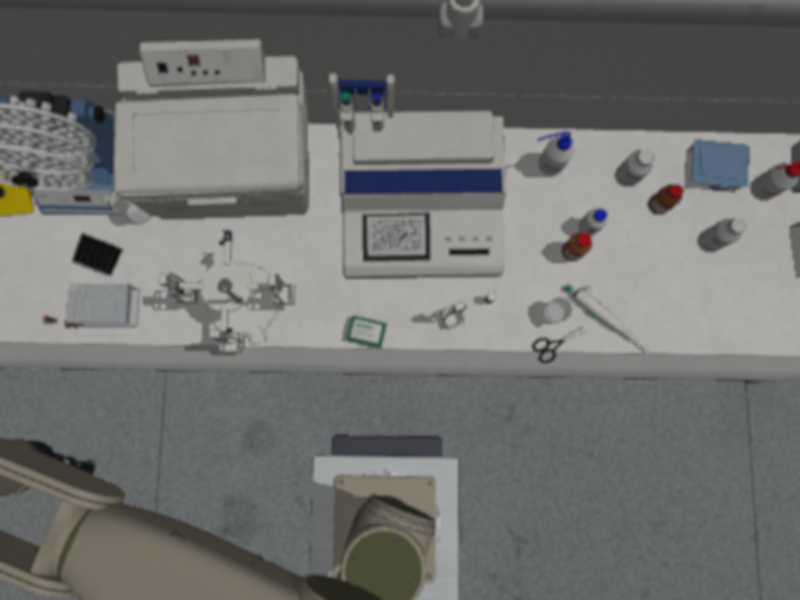

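The scene view shows the carousel at about (262,270), with the slide box at (354,381), the loose basket at (453,375), the vial at (504,400) and the beaker at (580,432). The top view shows the carousel near (225,295) and the basket near (453,313). Next I'll zoom in.

```bash
cat > h.py <<'E'
import numpy as np,cv2
from bench import sensors, optics, job, r
def cam(n): return optics.snapshot(n)
def proj(d,X):
    c=d['R']@np.array(X,float)+d['t'];p=d['mtx']@c;return p[:2]/p[2]
def ray(d,uv):
    v=d['R'].T@np.linalg.solve(d['mtx'],[uv[0],uv[1],1.]);o=-d['R'].T@d['t'];return o,v/np.linalg.norm(v)
def onz(d,uv,z):
    o,v=ray(d,uv);return o+v*(z-o[2])/v[2]
def tri(d1,p1,d2,p2):
    o1,v1=ray(d1,p1);o2,v2=ray(d2,p2)
    s=np.linalg.lstsq(np.c_[v1,-v2],o2-o1,rcond=None)[0];a=o1+s[0]*v1;b=o2+s[1]*v2
    return (a+b)/2,np.linalg.norm(a-b)
def crop(d,x,y,w,h,k):
    return cv2.resize(d['pixels'][y:y+h,x:x+w,::-1],None,fx=k,fy=k,interpolation=cv2.INTER_CUBIC)
E
python3 - <<'E'
from h import *
T=cam('top');S=cam('scene')
a=crop(T,90,140,100,95,4);b=crop(S,125,130,100,95,4);c=crop(T,270,180,50,50,8)[:220];e=crop(S,270,200,66,73,6)
im=np.zeros((600,800,3),np.uint8);im[:380,:400]=a;im[:380,400:]=b
im[380:600,:400]=crop(T,265,183,80,44,5);im[380:600,400:800]=crop(S,262,207,100,55,4)
cv2.imwrite('pics/c2.png',im)
E
```

```text
(no output)
```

View pics/c2.png

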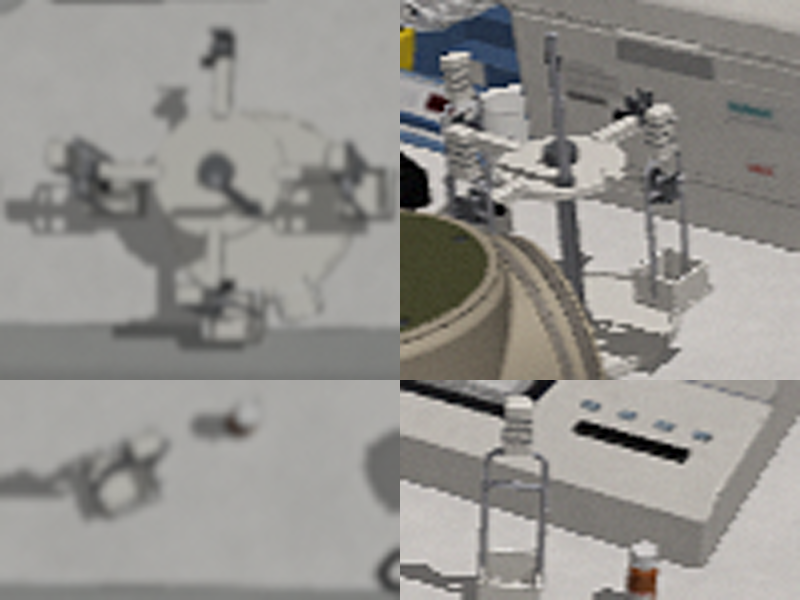

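The crop shows four things:
- **Empty hook:** at the back, top crop (218,45).
- **Spout:** at lower right, about (305,305).
- **Pin top:** at scene crop (550,38).
- **Basket:** grip block at top crop (147,445), with the bail leaning up-right.

```bash
python3 - <<'E'
from h import *
np.set_printoptions(precision=1,suppress=True)
T=cam('top');S=cam('scene')
ft=lambda x,y:(90+x/4,140+y/4); fs=lambda x,y:(125+(x-400)/4,130+y/4)
P=onz(S,fs(550,38),290);u=proj(T,P);print('pin',P,'top crop',(u-[90,140])*4)
u=proj(T,[P[0],P[1],160]);print('pin base z160 in top crop',(u-[90,140])*4)
print('camera',-T['R'].T@T['t'])
print('cap tri',tri(T,ft(213,168),S,fs(558,150)))
print('spout z13',onz(T,ft(305,310),10))
print('empty hook z170',onz(T,ft(220,45),170))
for p in[(72,155),(345,155),(215,300)]:print('hooks',onz(T,ft(*p),200))
# plate circle
for p in[(250,110),(350,240),(325,150)]:print('rim',onz(T,ft(*p),13))
# basket
gt=(265+147/5,183+(440-380)/5);gs=(262+(518-400)/4,207+(400-380)/4)
print('grip top tri',tri(T,gt,S,gs), onz(T,gt,169),onz(S,gs,169))
tt=(265+118/5,183+(490-380)/5);print('tray',onz(T,tt,30))
print('vial cap',onz(T,(265+245/5,183+(415-380)/5),51))
E
```

```text
pin [453.4 289.1 290. ] top crop [229.1 194.6]
pin base z160 in top crop [267.7 222.9]
camera [ 248.    -3.5 1493.7]
cap tri (array([495.1, 332.2, 169.3]), np.float64(0.1017805649456858))
spout z13 [400.2 285.7  10. ]
empty hook z170 [594.7 332.1 170. ]
hooks [497.6 433.1 200. ]
hooks [501.3 223.6 200. ]
hooks [387.3 317.3 200. ]
rim [577.1 342.1  13. ]
rim [462.1 248.7  13. ]
rim [542.1 274.2  13. ]
grip top tri (array([ 461.3, -144.5,  167.9]), np.float64(1.8410087376699016)) [ 461.6 -145.2  169. ] [ 458.9 -144.6  169. ]
tray [ 448.5 -139.8   30. ]
vial cap [ 499.2 -225.5   51. ]
```

```bash
python3 - <<'E'
from h import *
T=cam('top');S=cam('scene')
a=crop(T,115,160,50,50,8);b=crop(S,140,130,50,50,8)
C=np.array([495,332.])
pin=C-29.7
for z in(160,290):
    for d,im,o in((T,a,(115,160)),(S,b,(140,130))):
        for q,c in((pin,(0,0,255)),(C,(0,255,0))):
            u=(proj(d,[*q,z])-o+.5)*8;print(z,u);cv2.circle(im,tuple(int(v) for v in u),3,c,1)
cv2.imwrite('pics/c3.png',np.hstack([a,b]))
E
```

```text
160 [307.53955732 259.59189047]
160 [236.36695302 184.53847821]
160 [210.19109941 369.79720112]
160 [202.30726922 324.85719342]
290 [227.09095104 199.82914798]
290 [148.72547745 117.10353842]
290 [178.2907177   63.15377812]
290 [170.88441336  24.21935626]
```

View pics/c3.png

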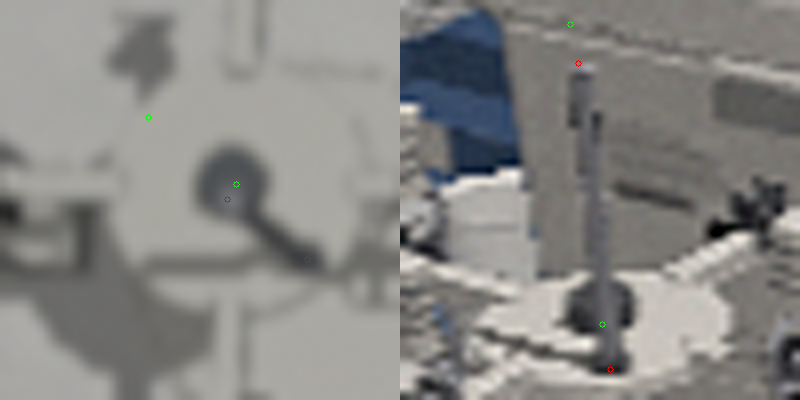

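Overlay check: the column cap and pin base land on the projections (red and green), so the axis is about (495,332), the pin about (465,302), and the hook points along world +x. The front is at about 206°, so the wheel needs about -154°.

```bash
cat >> h.py <<'E'
from scipy.spatial.transform import Rotation as Ro
def go(x,y,z,yaw=None):
    """tool-frame shift (cm) and turn (deg) from the measured pose to a tool-down pose"""
    s=sensors.sense();Rm=Ro.from_euler('xyz',s['tcp_rot'],degrees=True)
    d=Rm.inv().apply(np.array([x,y,z])-s['tool_pos'])/10
    yaw=s['tcp_rot'][2] if yaw is None else yaw
    w=(Rm.inv()*Ro.from_euler('xyz',[180,0,yaw],degrees=True)).as_rotvec(degrees=True)
    print(np.round(d,2),np.round(w,1))
E
python3 -c "
from h import *
go(465.3,302.3,315)"
```

```text
[-37.16 -18.79  -8.38] [-0. -0.  0.]
```

>>> {"fn": "play_rows", "kwargs": {"motion": [[[0, 0, -5, 0, 0, 0], [-2, -1, -8.4, 0, 0, 0], [-6, -3, -8.4, 0, 0, 0], [-10, -5, -8.4, 0, 0, 0], [-14, -7, -8.4, 0, 0, 0]]], "jaw": 0.45}}

```text
time: 0.9
tool_pos: [272.8, 475.1, 315.8]
tcp_rot: [179.9, 0.0, 165.1]
ft_force: [0.8, 0.8, 0.6]
finger_gap: 38.5
grip_force: 0.0
```

>>> {"fn": "play_rows", "kwargs": {"motion": [[[-4, -2, 0, 0, 0, 0], [-8, -4, 0, 0, 0, 0], [-12, -6, 0, 0, 0, 0], [-16, -8, 0, 0, 0, 0], [-20, -10, 0, 0, 0, 0]]]}}

```text
time: 1.4
tool_pos: [440.5, 326.4, 315.5]
tcp_rot: [180.0, 0.0, 165.1]
ft_force: [0.3, 0.4, 0.0]
finger_gap: 38.5
grip_force: 0.0
```

```bash
python3 -c "
from h import *
print(sensors.sense())
go(465.3,302.3,315)"
```

```text
{'time': 1.4, 'joint_pos': array([ 3.11754230e+01, -1.72810653e+00,  8.60669113e+01,  3.21275850e-03,
        9.56304551e+01, -4.38831589e+01]), 'qd': array([-45.59785184,  12.27377322, -11.77285598,   0.10925718,
        -0.5284265 , -45.31258175]), 'joint_efforts': array([  4.41349939, -51.64279103, -49.26824212,  -0.14664552,
         0.35327023,   1.63086109]), 'tool_pos': array([440.50056323, 326.38422638, 315.52321753]), 'tcp_rot': array([1.79975628e+02, 1.90044909e-02, 1.65058894e+02]), 'ft_force': array([0.29751018, 0.41594045, 0.03882074]), 'wrist_torque': array([ 0.01419387, -0.01306696,  0.05208618]), 'grip_force': 0.0, 'finger_gap': 38.488371458793665}
[-3.02 -1.69  0.05] [0. 0. 0.]
```

>>> {"fn": "play_rows", "kwargs": {"motion": [[[-3.2, -1.8, 0, 0, 0, 0], [-3.2, -1.8, 0, 0, 0, 0], [-3.2, -1.8, 0, 0, 0, 0]]]}}

```text
time: 1.7
tool_pos: [466.0, 301.6, 315.2]
tcp_rot: [-180.0, -0.0, 164.9]
ft_force: [-0.5, 0.1, -0.3]
finger_gap: 38.4
grip_force: 0.0
```

```bash
python3 - <<'E'
from h import *
go(465.3,302.3,250)
T=cam('top');S=cam('scene')
cv2.imwrite('pics/c4.png',np.hstack([crop(T,105,150,60,60,6),crop(S,130,110,70,60,6)]))
E
```

```text
[0.08 0.05 6.52] [-0. -0.  0.]
```

View pics/c4.png

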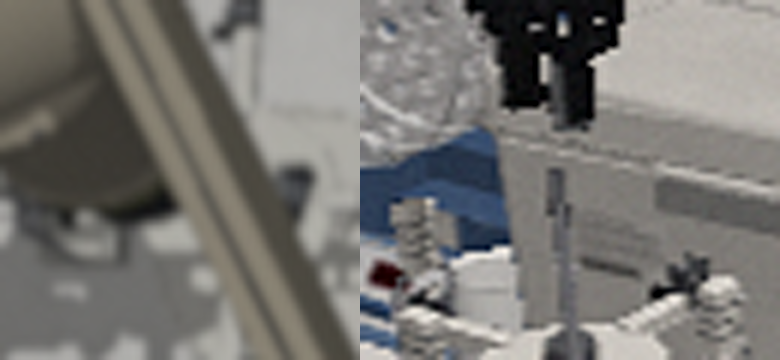

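The scene view shows the fingers directly over the pin top at (553,170), so I'll descend and close.

>>> {"fn": "play_rows", "kwargs": {"motion": [[[0, 0, 1.5, 0, 0, 0], [0, 0, 3, 0, 0, 0], [0, 0, 4.5, 0, 0, 0], [0.05, 0.05, 6.2, 0, 0, 0], [0.05, 0.05, 6.2, 0, 0, 0]]]}}

```text
time: 2.3
tool_pos: [463.1, 302.2, 248.8]
tcp_rot: [-179.7, -0.3, 165.1]
ft_force: [-1.1, 0.1, 0.0]
finger_gap: 38.7
grip_force: 0.0
```

>>> {"fn": "play_rows", "kwargs": {"motion": [[[0, 0, 0, 0, 0, 0], [0, 0, 0, 0, 0, 0], [0, 0, 0, 0, 0, 0], [0, 0, 0, 0, 0, 0], [0, 0, 0, 0, 0, 0]]], "jaw": 0, "squeeze": 25}}

```text
time: 2.8
tool_pos: [464.2, 301.0, 253.7]
tcp_rot: [-179.8, -0.1, 165.0]
ft_force: [-9.0, -10.5, 1.8]
finger_gap: 9.0
grip_force: 25.8
```

```bash
cat >> h.py <<'E'
def arc(a0,a1,n,yaw=165,rad=42):
    a=np.radians(np.linspace(a0,a1,n+1));p=rad*np.c_[np.cos(a),np.sin(a)];p=(p-p[0])[1:]
    y=np.radians(yaw);print(np.round(np.c_[p@[np.cos(y),np.sin(y)],p@[np.sin(y),-np.cos(y)]]/10,2).tolist())
E
python3 -c "
from h import *
print(sensors.sense()['tool_pos'],sensors.sense()['ft_force'])
for k in range(3): arc(-135-51.3*k,-135-51.3*(k+1),5)"
```

```text
[464.19356739 301.03646618 253.65330442] [ -9.03474039 -10.49391157   1.84312759]
[[0.61, 0.43], [1.14, 0.97], [1.57, 1.59], [1.87, 2.27], [2.05, 3.0]]
[[0.05, 0.75], [-0.04, 1.5], [-0.26, 2.21], [-0.6, 2.88], [-1.06, 3.48]]
[[-0.56, 0.51], [-1.19, 0.9], [-1.89, 1.18], [-2.63, 1.33], [-3.38, 1.35]]
```

>>> {"fn": "play_rows", "kwargs": {"motion": [[[0.65, 0.35, 0, 0, 0, 0], [1.2, 0.9, 0, 0, 0, 0], [1.6, 1.5, 0, 0, 0, 0], [1.9, 2.2, 0, 0, 0, 0], [2.1, 2.9, 0, 0, 0, 0]]]}}

```text
time: 3.3
tool_pos: [450.6, 335.2, 253.5]
tcp_rot: [-179.8, -0.2, 165.0]
ft_force: [-1.8, -5.0, -1.1]
finger_gap: 9.0
grip_force: 25.3
```

>>> {"fn": "play_rows", "kwargs": {"motion": [[[0.05, 0.75, 0, 0, 0, 0], [-0.04, 1.5, 0, 0, 0, 0], [-0.26, 2.21, 0, 0, 0, 0], [-0.6, 2.88, 0, 0, 0, 0], [-1.06, 3.48, 0, 0, 0, 0]]]}}

```text
time: 3.8
tool_pos: [471.0, 366.7, 253.5]
tcp_rot: [-179.9, -0.1, 165.1]
ft_force: [-6.1, -4.8, 0.2]
finger_gap: 9.2
grip_force: 25.6
```

>>> {"fn": "play_rows", "kwargs": {"motion": [[[-0.56, 0.51, 0, 0, 0, 0], [-1.19, 0.9, 0, 0, 0, 0], [-1.89, 1.18, 0, 0, 0, 0], [-2.63, 1.33, 0, 0, 0, 0], [-3.38, 1.35, 0, 0, 0, 0]]]}}

```text
time: 4.3
tool_pos: [506.9, 371.3, 253.5]
tcp_rot: [-179.9, -0.1, 165.1]
ft_force: [-10.7, -2.2, 0.7]
finger_gap: 9.1
grip_force: 25.6
```

>>> {"fn": "play_rows", "kwargs": {"motion": [[[0, 0, 0, 0, 0, 0], [0, 0, 0, 0, 0, 0]]]}}

```text
time: 4.5
tool_pos: [508.2, 371.0, 253.6]
tcp_rot: [-180.0, 0.0, 165.0]
ft_force: [-0.7, -3.4, -2.5]
finger_gap: 9.4
grip_force: 25.4
```

```bash
python3 - <<'E'
from h import *
s=sensors.sense();p=s['tool_pos'];print(p,s['ft_force'],np.degrees(np.arctan2(p[1]-331,p[0]-494)),np.hypot(p[1]-331,p[0]-494))
T=cam('top');S=cam('scene')
cv2.imwrite('pics/c5.png',np.hstack([crop(T,90,140,95,95,4),crop(S,110,120,100,95,4)]))
E
```

```text
[508.16354541 370.95931083 253.55963919] [-0.74225686 -3.40696467 -2.50610765] 70.48316946315123 42.39519478378028
```

View pics/c5.png

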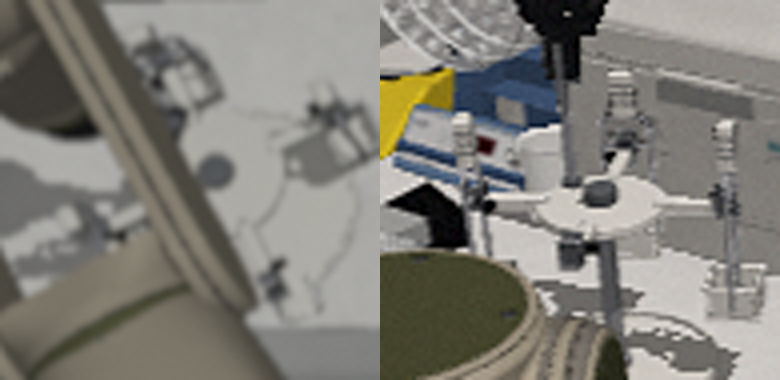

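The picture shows the empty hook at crop (273,280), above the spout end at about (300,300). I'll release, rise, and then measure.

>>> {"fn": "play_rows", "kwargs": {"motion": [[[0, 0, 0, 0, 0, 0], [0, 0, 0, 0, 0, 0], [0, 0, 0, 0, 0, 0]]], "jaw": 0.45}}

```text
time: 4.9
tool_pos: [507.9, 372.0, 253.9]
tcp_rot: [179.9, 0.0, 165.1]
ft_force: [-0.2, -0.2, -0.9]
finger_gap: 38.6
grip_force: 0.0
```

>>> {"fn": "play_rows", "kwargs": {"motion": [[[0, 0, -3, 0, 0, 0], [0, 0, -6, 0, 0, 0], [0, 0, -9, 0, 0, 0], [0, 0, -9, 0, 0, 0]]]}}

```text
time: 5.3
tool_pos: [509.3, 372.6, 349.8]
tcp_rot: [179.6, 0.4, 165.1]
ft_force: [0.4, 0.3, 1.0]
finger_gap: 38.7
grip_force: 0.0
```

```bash
python3 - <<'E'
from h import *
print(sensors.sense()['tool_pos'])
T=cam('top')
a=crop(T,270,185,50,40,8);
g=cv2.cvtColor(T['pixels'],cv2.COLOR_RGB2GRAY)
b=crop(T,140,185,50,40,8)
S=cam('scene')
cv2.imwrite('pics/c6.png',np.vstack([np.hstack([a,b]),np.hstack([crop(S,270,200,50,35,8),crop(S,140,170,50,35,8)])]))
E
```

```text
[509.26709507 372.64389736 349.77705089]
```

View pics/c6.png

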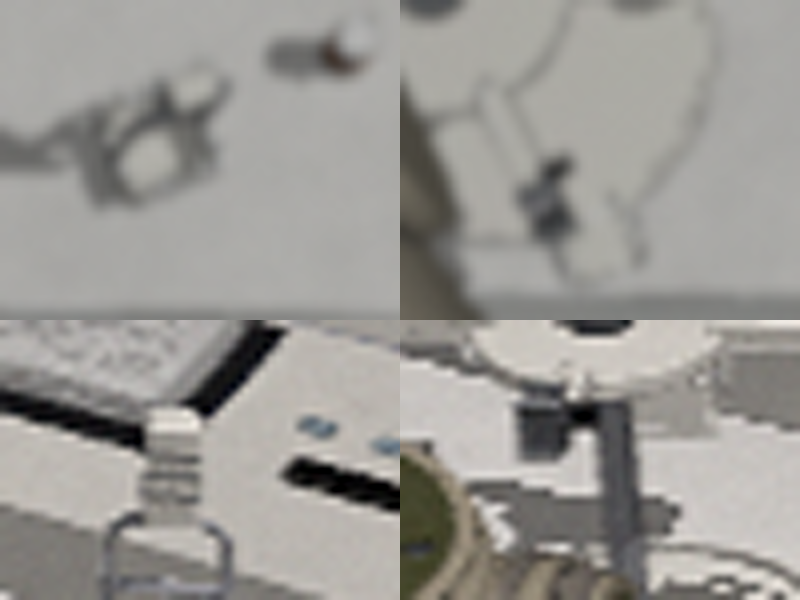

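Basket: the tray edge slopes up-right by about 18° in the top crop, and the grip top is at top crop (203,80) and scene crop (172,420). The empty hook is at top crop (548,200), over the spout end at (610,255).

```bash
python3 - <<'E'
from h import *
np.set_printoptions(precision=1,suppress=True)
T=cam('top');S=cam('scene')
t=lambda x,y:(270+(x-4)/8+.0,185+(y-4)/8); s=lambda x,y:(270+(x-4)/8,200+(y-324)/8)
print('grip',tri(T,t(203,82),S,s(173,422)))
A=onz(S,s(108,582),100);B=onz(S,s(232,584),100);print(A,B,(A+B)/2,np.degrees(np.arctan2(*(A-B)[1::-1])))
for y in(96,117,):
  A=onz(T,t(95,205),30);B=onz(T,t(215,165),30);
print('tray edge',A,B,np.degrees(np.arctan2(*(A-B)[1::-1])))
h=lambda x,y:(140+(x-404)/8,185+(y-4)/8)
print('hook',onz(T,h(548,200),165),'vial',onz(T,t(355,35),51))
c1=onz(T,h(575,275),10);c2=onz(T,h(640,250),10);print('spout',c1,c2,(c1+c2)/2)
go(461,-144.5,300,108)
E
```

```text
grip (array([ 461.5, -144.8,  167.4]), np.float64(4.631278579104939))
[ 452.8 -124.8  100. ] [ 473.9 -162.4  100. ] [ 463.3 -143.6  100. ] 119.2817787681101
tray edge [ 430.1 -114.8   30. ] [ 448.5 -166.9   30. ] 109.39627854772473
hook [409.  282.5 165. ] vial [ 503.2 -225.1   51. ]
spout [395.1 302.5  10. ] [406.5 274.7  10. ] [400.8 288.6  10. ]
[ -8.8 -51.    4.2] [-0.1 -0.  57.1]
```

>>> {"fn": "play_rows", "kwargs": {"motion": [[[-0.9, -4.8, 0.3, 0, 0, 8], [-1.8, -9.6, 0.6, 0, 0, 16], [-2.6, -14.4, 0.9, 0, 0, 24], [-3.4, -19.2, 1.2, 0, 0, 32], [-4.2, -24, 1.5, 0, 0, 40]]]}}

```text
time: 6.0
tool_pos: [485.3, 127.0, 326.3]
tcp_rot: [-179.9, -0.1, 124.8]
ft_force: [1.2, -0.2, 0.5]
finger_gap: 38.7
grip_force: 0.0
```

```bash
python3 -c "
from h import *
print(sensors.sense()['tool_pos'],sensors.sense()['tcp_rot'])
go(461,-144.5,220,112)"
```

```text
[485.31714666 126.96433855 326.32437111] [-1.79869834e+02 -6.11195920e-02  1.24753638e+02]
[-20.93 -17.45  10.65] [-0.1 -0.  12.8]
```

>>> {"fn": "play_rows", "kwargs": {"motion": [[[-3.5, -2.9, 1, 0, 0, 3], [-7, -5.8, 2, 0, 0, 6], [-10.5, -8.7, 3, 0, 0, 9], [-14, -11.6, 4, 0, 0, 12.5], [-17.5, -14.5, 5.5, 0, 0, 12.5]]]}}

```text
time: 6.5
tool_pos: [467.5, -99.4, 272.0]
tcp_rot: [-180.0, -0.0, 112.4]
ft_force: [1.3, -0.1, 0.7]
finger_gap: 38.1
grip_force: 0.0
```

>>> {"fn": "play_rows", "kwargs": {"motion": [[[-3, -2.6, 2, 0, 0, 0], [-3, -2.6, 4, 0, 0, 0], [-3, -2.6, 4, 0, 0, 0], [-3, -2.6, 4, 0, 0, 0]]]}}

```text
time: 6.9
tool_pos: [455.2, -134.9, 232.4]
tcp_rot: [-179.9, -0.1, 112.6]
ft_force: [0.1, 0.1, -0.4]
finger_gap: 38.3
grip_force: 0.0
```

```bash
python3 - <<'E'
from h import *
print(sensors.sense()['tool_pos'],sensors.sense()['tcp_rot'])
go(461.3,-144.5,137,112)
S=cam('scene');cv2.imwrite('pics/c7.png',crop(S,250,150,90,110,5))
E
```

```text
[ 455.204169   -134.93571772  232.44769855] [-1.79915623e+02 -1.09284567e-01  1.12556058e+02]
[-1.14  0.21  9.54] [-0.1 -0.1  0.6]
```

View pics/c7.png

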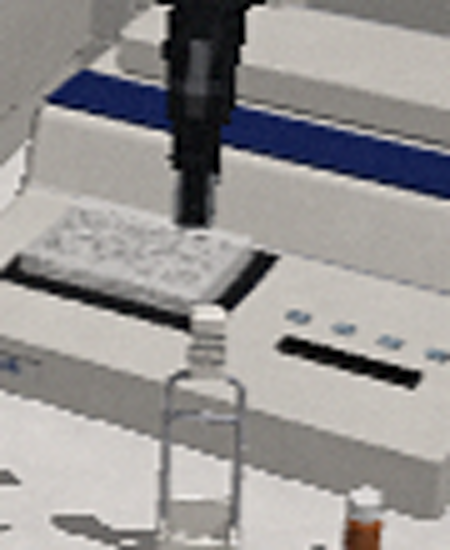

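The fingers are about 3 px to the left of the grip block at crop (208,320), matching the computed 11 mm. I'll shift and descend.

>>> {"fn": "play_rows", "kwargs": {"motion": [[[-1.1, 0.2, 1, 0, 0, 0], [-1.1, 0.2, 3, 0, 0, 0], [-1.1, 0.2, 5.5, 0, 0, 0], [-1.1, 0.2, 8, 0, 0, 0], [-1.1, 0.2, 9.5, 0, 0, 0]]]}}

```text
time: 7.45
tool_pos: [461.8, -144.5, 136.4]
tcp_rot: [-179.9, -0.0, 112.6]
ft_force: [-0.6, 0.0, -0.8]
finger_gap: 38.4
grip_force: 0.0
```

>>> {"fn": "play_rows", "kwargs": {"motion": [[[0, 0, 0, 0, 0, 0], [0, 0, 0, 0, 0, 0], [0, 0, 0, 0, 0, 0], [0, 0, 0, 0, 0, 0], [0, 0, 0, 0, 0, 0]]], "jaw": 0, "squeeze": 40}}

```text
time: 7.95
tool_pos: [462.5, -145.1, 139.2]
tcp_rot: [179.9, 0.1, 112.6]
ft_force: [-0.4, -0.8, -0.6]
finger_gap: 13.1
grip_force: 43.1
```

>>> {"fn": "play_rows", "kwargs": {"motion": [[[0, 0, -0.5, 0, 0, 0], [0, 0, -1, 0, 0, 0], [0, 0, -2, 0, 0, 0], [0, 0, -3, 0, 0, 0], [0, 0, -3, 0, 0, 0]]]}}

```text
time: 8.45
tool_pos: [463.2, -145.4, 170.8]
tcp_rot: [179.8, 0.2, 112.6]
ft_force: [-0.9, 0.2, -0.4]
finger_gap: 13.3
grip_force: 43.2
```

```bash
python3 - <<'E'
from h import *
s=sensors.sense();print(s['tool_pos'],s['tcp_rot'],s['ft_force'],s['finger_gap'])
T=cam('top');S=cam('scene');cv2.imwrite('pics/c8.png',np.hstack([crop(S,270,170,60,110,5),crop(T,270,170,60,55,6)[:550] if 0 else cv2.resize(crop(T,270,170,60,55,6),(500,550))]))
E
```

```text
[ 463.20104866 -145.4430638   170.81619008] [1.79848464e+02 1.57207732e-01 1.12559181e+02] [-0.86642094  0.15051187 -0.3810632 ] 13.310631779481616
```

View pics/c8.png

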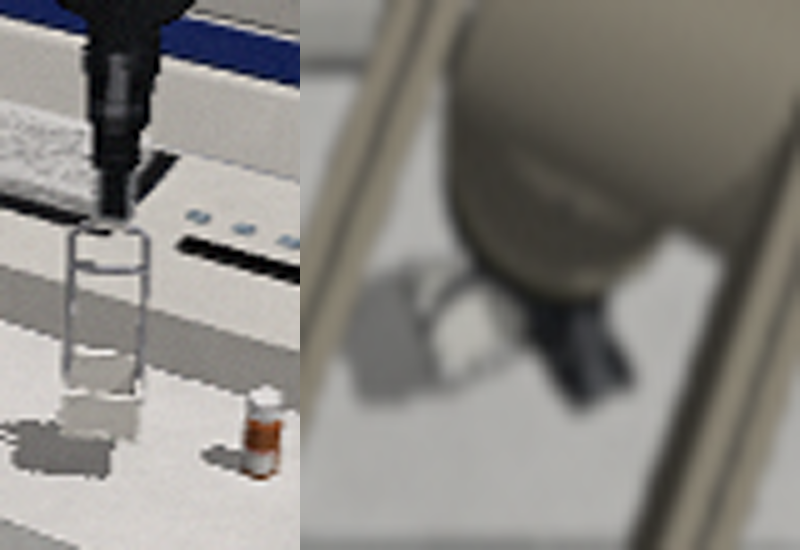

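The basket is lifted straight, with its bail at about (105,240) in the crop, and the vial is untouched. Next is the hook's exact position, from dark masks in both views.

```bash
python3 - <<'E'
from h import *
np.set_printoptions(precision=1,suppress=True)
for n in('top','scene'):
    d=cam(n);g=cv2.cvtColor(d['pixels'],cv2.COLOR_RGB2GRAY)
    c=proj(d,[399,286,165]).round().astype(int);print(n,'expected',proj(d,[399,286,165]))
    x,y=c-13 if n=='top' else c-[13,13]
    print(x,y);print('\n'.join(' '.join('%3d'%v for v in r) for r in g[y:y+26,x:x+26]))
E
```

```text
top expected [156.7 212.7]
144 200
126 144 159 166 165 162 159 166 173 172 164 158 166 172 174 174 174 174 174 175 173 175 175 175 175 175
141 162 172 174 175 172 164 163 171 174 169 159 161 171 175 174 174 175 174 174 174 174 175 175 174 174
157 172 174 175 175 174 168 162 167 174 173 165 159 166 174 174 172 174 174 175 174 174 174 175 175 175
167 173 174 174 174 174 172 167 166 171 174 170 161 161 168 166 160 166 173 174 175 175 175 175 175 175
173 174 174 174 175 174 174 171 165 169 174 173 165 151 144 135 127 146 168 174 175 175 174 175 175 175
174 175 173 174 174 174 174 172 168 167 172 175 165 133 103  84  86 124 161 173 175 175 175 174 175 176
169 174 174 174 173 174 174 174 171 166 169 171 158 118  71  58  88 131 164 174 175 175 175 175 176 175
164 174 174 174 174 175 173 174 173 168 160 153 140 108  77  83 123 158 172 175 176 175 173 175 175 175
159 174 175 174 174 174 174 174 174 167 145 121 107  94  88 102 139 168 176 176 176 171 166 172 175 170
150 169 173 172 173 175 175 175 175 165 135 102  92  93  96  99 128 162 176 176 175 166 157 165 171 164
137 160 167 163 167 173 1
[... 3679 characters left out ...]
 105 101 103 108 105 104 188 216 216 219 212 211 208 209 215 192 117  82  86
 71  69  66  95 138 148  97  94 108 104 111 109 108 109 107 104 105 191 221 220 220 224 195 115  82  85
 71  71  65  70 129 150 154 206 153 105 110 111 111 112 110 111 110 107 107 111 109 109 112  85  83  87
 72  66  70  68  85 136 146 148 195 217 220 158 114 109 114 112 112 114 115 112 109 112 115  86  83  86
 70  69  71  67  91 135 147 113 187 216 153 104 108 109 112 114 113 116 113 113 111 110 115  93  86  86
 69  70  68  70  75 132 153 117 147 201 214 152 106 109 110 115 111 114 112 112 109 111 111  92  84  88
 71  71  68  68  73 132 151 104 105 187 213 217 152 109 112 108 108 113 111 111 112 112 112  99  86  84
```

```bash
python3 - <<'E'
from h import *
np.set_printoptions(precision=2,suppress=True)
S=cam('scene')
u=np.array([np.cos(np.radians(208.8)),np.sin(np.radians(208.8))]);A=np.array([494,331.])
for r_ in(112,101.8,105):
  for dz in(-15,0,5.5,13):
    print(r_,dz,[proj(S,[*(A+r_*u),165+o+dz]).round(1).tolist() for o in(-14,0,14)])
print(A+185*u,A+105*u); go(*(A+185*u),245,118.8)
E
```

```text
112 -15 [[157.8, 193.4], [157.3, 189.4], [156.9, 185.3]]
112 0 [[157.3, 189.1], [156.8, 185.0], [156.4, 180.9]]
112 5.5 [[157.1, 187.5], [156.7, 183.4], [156.2, 179.3]]
112 13 [[156.9, 185.3], [156.4, 181.2], [155.9, 177.0]]
101.8 -15 [[158.6, 191.8], [158.1, 187.8], [157.6, 183.7]]
101.8 0 [[158.1, 187.5], [157.6, 183.4], [157.1, 179.4]]
101.8 5.5 [[157.9, 185.9], [157.4, 181.8], [156.9, 177.7]]
101.8 13 [[157.6, 183.7], [157.2, 179.6], [156.7, 175.5]]
105 -15 [[158.3, 192.3], [157.9, 188.3], [157.4, 184.2]]
105 0 [[157.8, 188.0], [157.4, 183.9], [156.9, 179.8]]
105 5.5 [[157.6, 186.4], [157.2, 182.3], [156.7, 178.2]]
105 13 [[157.4, 184.2], [156.9, 180.1], [156.4, 176.0]]
[331.88 241.88] [401.99 280.42]
[40.69  2.85 -7.7 ] [-0.  -0.  -6.2]
```

>>> {"fn": "play_rows", "kwargs": {"motion": [[[0, 0, -3, 0, 0, 0], [3, 0.2, -6, 0, 0, -1], [7, 0.5, -7.2, 0, 0, -2], [11.5, 0.8, -7.2, 0, 0, -4], [16, 1.1, -7.2, 0, 0, -6]]]}}

```text
time: 9.2
tool_pos: [410.2, 8.2, 240.6]
tcp_rot: [180.0, 0.0, 118.6]
ft_force: [1.0, 0.4, -0.6]
finger_gap: 13.3
grip_force: 43.1
```

>>> {"fn": "play_rows", "kwargs": {"motion": [[[4.5, 0.3, 0, 0, 0, 0], [9, 0.6, 0, 0, 0, 0], [13.5, 0.9, 0, 0, 0, 0], [18, 1.2, 0, 0, 0, 0], [21, 1.5, 0, 0, 0, 0]]]}}

```text
time: 9.7
tool_pos: [321.8, 200.7, 240.0]
tcp_rot: [-180.0, -0.0, 118.6]
ft_force: [-0.1, -0.4, 0.2]
finger_gap: 13.1
grip_force: 43.1
```

```bash
python3 - <<'E'
from h import *
u=np.array([np.cos(np.radians(209.3)),np.sin(np.radians(209.3))]);A=np.array([494,331.])
print(sensors.sense()['tool_pos'],sensors.sense()['tcp_rot'])
go(*(A+175*u),241,119.3)
E
```

```text
[321.78330484 200.71440407 240.0165978 ] [-1.79995434e+02 -3.59487499e-02  1.18638771e+02]
[ 2.98  3.86 -0.1 ] [-0.  -0.  -0.7]
```

>>> {"fn": "play_rows", "kwargs": {"motion": [[[1.5, 2, 0, 0, 0, -0.7], [2.2, 3.8, 0, 0, 0, -0.7], [2.2, 3.8, 0, 0, 0, -0.7], [2.2, 3.8, 0, 0, 0, -0.7], [2.2, 3.8, 0, 0, 0, -0.7]]]}}

```text
time: 10.2
tool_pos: [346.0, 235.6, 240.0]
tcp_rot: [-179.9, 0.0, 119.2]
ft_force: [-0.4, -0.8, -1.8]
finger_gap: 13.4
grip_force: 43.2
```

```bash
python3 - <<'E'
from h import *
u=np.array([np.cos(np.radians(209.3)),np.sin(np.radians(209.3))]);A=np.array([494,331.])
print(sensors.sense()['tool_pos'],sensors.sense()['tcp_rot'])
go(*(A+175*u),241,119.3)
S=cam('scene');g=cv2.cvtColor(S['pixels'],cv2.COLOR_RGB2GRAY)
B=[*(sensors.sense()['tool_pos'][:2])]
t=np.array([np.cos(np.radians(119.3)),np.sin(np.radians(119.3))])
p=[proj(S,[*(B+s*20.5*t),z]) for z in(230,203,180,160,133) for s in(1,-1)];print(np.round(p,1))
x,y=int(p[2][0])-8,int(p[2][1])-3
print(x,y);print('\n'.join(' '.join('%3d'%v for v in r) for r in g[y:y+16,x:x+36]))
E
```

```text
[346.0044179  235.59924069 239.96747406] [-1.79947947e+02  5.70359152e-03  1.19231082e+02]
[ 1.08  0.07 -0.1 ] [-0.1  0.  -0.1]
[[146.5 175.2]
 [160.9 175.4]
 [147.6 183.6]
 [161.9 183.8]
 [148.5 190.7]
 [162.6 190.9]
 [149.2 196.8]
 [163.3 197. ]
 [150.3 204.8]
 [164.2 205. ]]
139 180
199 198 200 200 195 201 208 133  83 181 199 196 195 198 185 140 111 115 122 118 124  96 101  82  52  53  73  77  70  85 139 155 152 155 152 152
199 198 197 198 198 199 203 131  84 180 203 204 202 200 207 116  34  41  41  44  53  68 104  56   1  27  74  85  76  72 138 154 151 154 152 153
202 198 198 196 200 201 208 151  78 183 210 208 203 205 208 139  63  53  53  54  56  66 101  61   3  22  70  84  71  73 133 154 151 151 151 150
201 200 197 202 201 203 205 147  74 146 172 168 168 164 163 112  57  51  39  34  25  16  82  87  91  69  77  82  80  59 156 185 177 179 158 152
203 206 205 204 204 204 207 170  99  82  83  82  80 132 152 159 156 161 160 165 164 163 135 138 198 138  80  84  78  61 127 161 159 160 162 164
141 138 137 124  96 179 208 163  96  61  91 104  96  99 100  90  89  92  89  85  88  85  89 1
[... 790 characters left out ...]
  62  92 134 143 102  99 102 104 102 105 101 102 104 103 100 187 214 169 119 161 175 112  78  88  71  86 183 210 205 203 200
 68  67  66  68  67  65  59 121 145 135 151 122 100 102 105 104 105 108 105 105 105 108  89  96  92  97  86  80  82  74  70  94 103 100 182 208
 65  67  63  67  69  66  62  87 129 140 143 190 212 215 149 107 108 108 108 107 105 110 100 101  99 106  84  80  84  80  61  94 109 106 105  94
 69  67  70  66  69  66  65  87 134 143 103 182 208 143  98 105 104 106 108 108 107 109  88  90 101 108  91  78  82  80  62 100 113 105 103  95
 69  68  63  66  69  64  66  68 127 145 115 143 194 208 142 101 105 105 109 106 104 107 107  98  99 108  89  79  80  84  67  81 103 104 103 186
```

```bash
python3 - <<'E'
from h import *
u=np.array([np.cos(np.radians(210.3)),np.sin(np.radians(210.3))]);A=np.array([494,331.])
for r_ in(140,103.2): go(*(A+r_*u),240.5,120)
E
```

```text
[ 0.84  3.57 -0.04] [-0.   0.  -0.8]
[ 0.91  7.25 -0.05] [-0.   0.  -0.8]
```

>>> {"fn": "play_rows", "kwargs": {"motion": [[[0.5, 1, 0, 0, 0, -0.8], [0.85, 2.2, 0, 0, 0, -0.8], [0.85, 3.4, 0, 0, 0, -0.8], [0.9, 4.8, 0, 0, 0, -0.8], [0.9, 6, 0, 0, 0, -0.8]]]}}

```text
time: 10.75
tool_pos: [394.8, 273.0, 240.5]
tcp_rot: [180.0, 0.0, 120.0]
ft_force: [0.1, -0.7, -0.9]
finger_gap: 12.9
grip_force: 43.1
```

>>> {"fn": "play_rows", "kwargs": {"motion": [[[0, 0.8, 0, 0, 0, 0], [0, 1.25, 0, 0, 0, 0], [0, 1.25, 0, 0, 0, 0], [0, 1.25, 0, 0, 0, 0]]]}}

```text
time: 11.15
tool_pos: [404.8, 279.3, 240.3]
tcp_rot: [-180.0, 0.0, 120.0]
ft_force: [-0.3, -0.0, -0.9]
finger_gap: 13.5
grip_force: 43.2
```

```bash
python3 - <<'E'
from h import *
u=np.array([np.cos(np.radians(210.3)),np.sin(np.radians(210.3))]);A=np.array([494,331.])
print(sensors.sense()['tool_pos'],sensors.sense()['ft_force'])
go(*(A+103.2*u),240.5,120)
S=cam('scene')
cv2.imwrite('pics/c9.png',cv2.resize(S['pixels'][140:215,125:200,::-1],(600,600),interpolation=cv2.INTER_NEAREST))
E
```

```text
[404.83727749 279.3402347  240.25330697] [-0.28083461 -0.04748518 -0.87369356]
[-0.04 -0.02 -0.02] [-0.  0.  0.]
```

View pics/c9.png

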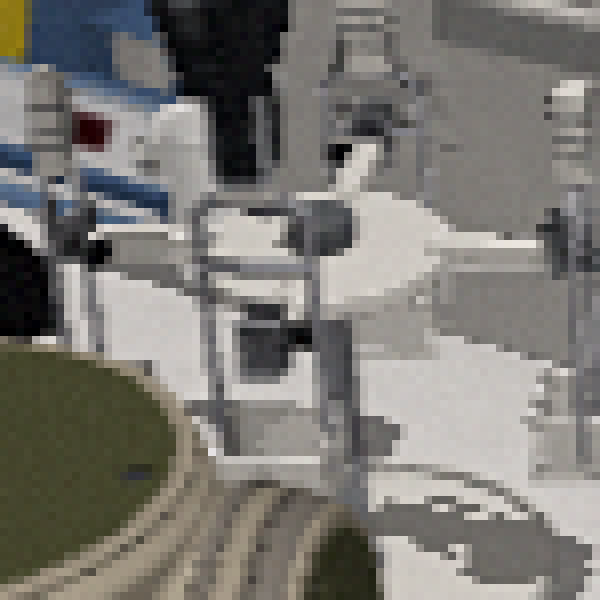

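The view shows the bail uprights at (213,345) and (324,345), straddling the hook centred at (265,345), with the bar above at y=268. It is well centred, so I'll lower it by feel.

>>> {"fn": "play_rows", "kwargs": {"motion": [[[0, 0, 0.3, 0, 0, 0], [0, 0, 0.6, 0, 0, 0], [0, 0, 0.8, 0, 0, 0], [0, 0, 1.0, 0, 0, 0], [0, 0, 1.0, 0, 0, 0]]]}}

```text
time: 11.7
tool_pos: [404.9, 279.5, 229.8]
tcp_rot: [-180.0, -0.0, 120.1]
ft_force: [-0.3, 0.4, 0.1]
finger_gap: 13.3
grip_force: 43.2
```

>>> {"fn": "play_rows", "kwargs": {"motion": [[[0, 0, 0.1, 0, 0, 0], [0, 0, 0.2, 0, 0, 0], [0, 0, 0.3, 0, 0, 0], [0, 0, 0.3, 0, 0, 0]]]}}

```text
time: 12.1
tool_pos: [405.0, 279.6, 227.1]
tcp_rot: [-180.0, -0.0, 120.1]
ft_force: [0.3, 0.8, -1.6]
finger_gap: 13.3
grip_force: 43.2
```

>>> {"fn": "play_rows", "kwargs": {"motion": [[[0, 0, 0.1, 0, 0, 0], [0, 0, 0.2, 0, 0, 0], [0, 0, 0.2, 0, 0, 0], [0, 0, 0.2, 0, 0, 0]]]}}

```text
time: 12.5
tool_pos: [405.1, 279.6, 225.3]
tcp_rot: [-180.0, 0.0, 120.1]
ft_force: [0.6, -0.1, -1.8]
finger_gap: 13.4
grip_force: 43.2
```

>>> {"fn": "play_rows", "kwargs": {"motion": [[[0, 0, 0.05, 0, 0, 0], [0, 0, 0.1, 0, 0, 0], [0, 0, 0.15, 0, 0, 0], [0, 0, 0.15, 0, 0, 0]]]}}

```text
time: 12.9
tool_pos: [405.1, 279.6, 223.7]
tcp_rot: [-180.0, 0.0, 120.1]
ft_force: [0.2, 0.1, -0.8]
finger_gap: 13.7
grip_force: 43.2
```

>>> {"fn": "play_rows", "kwargs": {"motion": [[[0, 0, 0.05, 0, 0, 0], [0, 0, 0.1, 0, 0, 0], [0, 0, 0.1, 0, 0, 0], [0, 0, 0.1, 0, 0, 0]]]}}

```text
time: 13.3
tool_pos: [405.1, 279.6, 222.8]
tcp_rot: [-180.0, 0.0, 120.1]
ft_force: [-0.3, -0.8, -0.9]
finger_gap: 13.5
grip_force: 43.2
```

>>> {"fn": "play_rows", "kwargs": {"motion": [[[0, 0, 0.05, 0, 0, 0], [0, 0, 0.1, 0, 0, 0], [0, 0, 0.1, 0, 0, 0], [0, 0, 0.1, 0, 0, 0]]]}}

```text
time: 13.7
tool_pos: [405.1, 279.6, 221.8]
tcp_rot: [-180.0, -0.0, 120.1]
ft_force: [0.0, 0.6, -0.6]
finger_gap: 13.4
grip_force: 43.2
```

>>> {"fn": "play_rows", "kwargs": {"motion": [[[0, 0, 0.05, 0, 0, 0], [0, 0, 0.1, 0, 0, 0], [0, 0, 0.1, 0, 0, 0], [0, 0, 0.1, 0, 0, 0]]]}}

```text
time: 14.1
tool_pos: [405.1, 279.6, 220.8]
tcp_rot: [-180.0, 0.0, 120.1]
ft_force: [0.2, 0.6, -1.0]
finger_gap: 13.6
grip_force: 43.2
```

>>> {"fn": "play_rows", "kwargs": {"motion": [[[0, 0, 0.05, 0, 0, 0], [0, 0, 0.1, 0, 0, 0], [0, 0, 0.1, 0, 0, 0], [0, 0, 0.1, 0, 0, 0]]]}}

```text
time: 14.5
tool_pos: [405.2, 279.7, 220.1]
tcp_rot: [180.0, 0.0, 120.1]
ft_force: [-0.5, -0.7, 2.1]
finger_gap: 13.0
grip_force: 43.6
```

>>> {"fn": "play_rows", "kwargs": {"motion": [[[0, 0, 0.05, 0, 0, 0], [0, 0, 0.05, 0, 0, 0], [0, 0, 0.05, 0, 0, 0]]]}}

```text
time: 14.8
tool_pos: [405.3, 279.7, 219.9]
tcp_rot: [180.0, 0.0, 120.1]
ft_force: [-1.8, -1.0, 6.5]
finger_gap: 13.4
grip_force: 44.1
```

>>> {"fn": "play_rows", "kwargs": {"motion": [[[0, 0, 0.05, 0, 0, 0], [0, 0, 0.05, 0, 0, 0], [0, 0, 0.05, 0, 0, 0]]]}}

```text
time: 15.1
tool_pos: [405.3, 279.8, 219.8]
tcp_rot: [179.9, 0.0, 120.1]
ft_force: [-2.9, -1.8, 7.4]
finger_gap: 13.1
grip_force: 44.4
```

>>> {"fn": "play_rows", "kwargs": {"motion": [[[0, -0.08, 0, 0, 0, 0], [0, -0.16, 0, 0, 0, 0], [0, -0.16, 0, 0, 0, 0]]]}}

```text
time: 15.4
tool_pos: [403.6, 278.7, 218.8]
tcp_rot: [-180.0, 0.0, 120.1]
ft_force: [-2.2, -1.9, 3.7]
finger_gap: 13.1
grip_force: 43.8
```

>>> {"fn": "play_rows", "kwargs": {"motion": [[[0, 0, 0.05, 0, 0, 0], [0, 0, 0.05, 0, 0, 0], [0, 0, 0.05, 0, 0, 0]]]}}

```text
time: 15.7
tool_pos: [403.4, 278.7, 218.0]
tcp_rot: [-179.9, -0.0, 120.1]
ft_force: [-2.9, -2.6, 4.6]
finger_gap: 13.3
grip_force: 43.8
```

>>> {"fn": "play_rows", "kwargs": {"motion": [[[0, 0, 0.05, 0, 0, 0], [0, 0, 0.05, 0, 0, 0], [0, 0, 0.05, 0, 0, 0]]]}}

```text
time: 16.0
tool_pos: [403.5, 278.7, 217.4]
tcp_rot: [-180.0, -0.0, 120.1]
ft_force: [-3.8, -1.0, 2.5]
finger_gap: 13.5
grip_force: 43.5
```

>>> {"fn": "play_rows", "kwargs": {"motion": [[[0, 0, 0.05, 0, 0, 0], [0, 0, 0.1, 0, 0, 0], [0, 0, 0.1, 0, 0, 0]]]}}

```text
time: 16.3
tool_pos: [403.5, 278.7, 216.5]
tcp_rot: [-180.0, -0.0, 120.1]
ft_force: [-3.3, -2.3, 0.3]
finger_gap: 13.5
grip_force: 43.4
```

>>> {"fn": "play_rows", "kwargs": {"motion": [[[0, 0, 0.05, 0, 0, 0], [0, 0, 0.1, 0, 0, 0], [0, 0, 0.1, 0, 0, 0]]]}}

```text
time: 16.6
tool_pos: [403.5, 278.7, 215.5]
tcp_rot: [-180.0, -0.0, 120.1]
ft_force: [-3.8, -1.9, 0.3]
finger_gap: 12.9
grip_force: 43.3
```

>>> {"fn": "play_rows", "kwargs": {"motion": [[[0, 0, 0.05, 0, 0, 0], [0, 0, 0.1, 0, 0, 0], [0, 0, 0.1, 0, 0, 0]]]}}

```text
time: 16.9
tool_pos: [403.6, 278.7, 214.5]
tcp_rot: [-180.0, 0.0, 120.1]
ft_force: [-3.5, -2.6, -0.5]
finger_gap: 13.5
grip_force: 43.2
```

>>> {"fn": "play_rows", "kwargs": {"motion": [[[0, 0, 0.05, 0, 0, 0], [0, 0, 0.1, 0, 0, 0], [0, 0, 0.1, 0, 0, 0]]]}}

```text
time: 17.2
tool_pos: [403.6, 278.8, 213.5]
tcp_rot: [-180.0, -0.0, 120.1]
ft_force: [-4.0, -1.7, -0.3]
finger_gap: 13.4
grip_force: 43.1
```

>>> {"fn": "play_rows", "kwargs": {"motion": [[[0, 0, 0.05, 0, 0, 0], [0, 0, 0.1, 0, 0, 0], [0, 0, 0.1, 0, 0, 0]]]}}

```text
time: 17.5
tool_pos: [403.6, 278.7, 212.5]
tcp_rot: [-180.0, 0.0, 120.1]
ft_force: [-4.1, -2.4, -1.8]
finger_gap: 13.3
grip_force: 43.1
```

>>> {"fn": "play_rows", "kwargs": {"motion": [[[0, 0, 0.05, 0, 0, 0], [0, 0, 0.1, 0, 0, 0], [0, 0, 0.1, 0, 0, 0]]]}}

```text
time: 17.8
tool_pos: [403.6, 278.8, 211.6]
tcp_rot: [-180.0, -0.0, 120.1]
ft_force: [-3.0, -1.5, -1.8]
finger_gap: 13.4
grip_force: 43.0
```

>>> {"fn": "play_rows", "kwargs": {"motion": [[[0, 0, 0.05, 0, 0, 0], [0, 0, 0.1, 0, 0, 0], [0, 0, 0.1, 0, 0, 0]]]}}

```text
time: 18.1
tool_pos: [403.6, 278.8, 210.6]
tcp_rot: [-180.0, -0.0, 120.1]
ft_force: [-3.8, -2.4, -2.3]
finger_gap: 13.1
grip_force: 43.0
```

>>> {"fn": "play_rows", "kwargs": {"motion": [[[0, 0, 0.05, 0, 0, 0], [0, 0, 0.1, 0, 0, 0], [0, 0, 0.1, 0, 0, 0]]]}}

```text
time: 18.4
tool_pos: [403.6, 278.8, 209.6]
tcp_rot: [-180.0, -0.0, 120.1]
ft_force: [-3.4, -2.1, -2.8]
finger_gap: 13.4
grip_force: 43.0
```

>>> {"fn": "play_rows", "kwargs": {"motion": [[[0, 0, 0.05, 0, 0, 0], [0, 0, 0.1, 0, 0, 0], [0, 0, 0.1, 0, 0, 0]]]}}

```text
time: 18.7
tool_pos: [403.7, 278.8, 208.6]
tcp_rot: [-180.0, 0.0, 120.1]
ft_force: [-2.2, -1.9, -4.0]
finger_gap: 13.1
grip_force: 42.8
```

>>> {"fn": "play_rows", "kwargs": {"motion": [[[0, 0, 0.05, 0, 0, 0], [0, 0, 0.05, 0, 0, 0], [0, 0, 0.05, 0, 0, 0]]]}}

```text
time: 19.0
tool_pos: [403.8, 278.9, 208.3]
tcp_rot: [180.0, 0.0, 120.1]
ft_force: [-1.4, -0.5, -5.2]
finger_gap: 13.5
grip_force: 42.7
```

>>> {"fn": "play_rows", "kwargs": {"motion": [[[0, 0, 0.05, 0, 0, 0], [0, 0, 0.05, 0, 0, 0], [0, 0, 0.05, 0, 0, 0]]]}}

```text
time: 19.3
tool_pos: [404.0, 278.9, 208.0]
tcp_rot: [180.0, 0.0, 120.1]
ft_force: [-1.0, -0.5, -3.0]
finger_gap: 12.8
grip_force: 42.9
```

>>> {"fn": "play_rows", "kwargs": {"motion": [[[0, 0, 0.05, 0, 0, 0], [0, 0, 0.05, 0, 0, 0], [0, 0, 0.05, 0, 0, 0]]]}}

```text
time: 19.6
tool_pos: [404.1, 279.0, 207.8]
tcp_rot: [179.9, 0.0, 120.1]
ft_force: [-1.5, -0.6, -0.8]
finger_gap: 13.1
grip_force: 43.3
```

>>> {"fn": "play_rows", "kwargs": {"motion": [[[0, 0, 0.05, 0, 0, 0], [0, 0, 0.05, 0, 0, 0], [0, 0, 0.05, 0, 0, 0]]]}}

```text
time: 19.9
tool_pos: [404.0, 279.0, 207.2]
tcp_rot: [179.9, 0.0, 120.1]
ft_force: [-0.0, 0.3, 2.7]
finger_gap: 12.9
grip_force: 43.6
```

The bar is on the pad, with the force rising steadily. I'll release and rise.

>>> {"fn": "play_rows", "kwargs": {"motion": [[[0, 0, 0, 0, 0, 0], [0, 0, 0, 0, 0, 0], [0, 0, 0, 0, 0, 0], [0, 0, 0, 0, 0, 0]]], "jaw": 0.45}}

```text
time: 20.3
tool_pos: [403.7, 278.8, 206.7]
tcp_rot: [-180.0, -0.0, 120.1]
ft_force: [-0.3, -0.1, 0.2]
finger_gap: 38.5
grip_force: 0.0
```

>>> {"fn": "play_rows", "kwargs": {"motion": [[[0, 0, -1, 0, 0, 0], [0, 0, -3, 0, 0, 0], [0, 0, -6, 0, 0, 0], [0, 0, -10, 0, 0, 0], [0, 0, -12, 0, 0, 0]]]}}

```text
time: 20.8
tool_pos: [404.5, 279.3, 331.5]
tcp_rot: [179.7, 0.0, 120.1]
ft_force: [0.8, -0.1, 1.1]
finger_gap: 38.6
grip_force: 0.0
```

>>> {"fn": "play_rows", "kwargs": {"motion": [[[0, 0, 0, 0, 0, 0], [0, 0, 0, 0, 0, 0], [0, 0, 0, 0, 0, 0], [0, 0, 0, 0, 0, 0], [0, 0, 0, 0, 0, 0]]]}}

```text
time: 21.3
tool_pos: [403.3, 278.6, 325.6]
tcp_rot: [-179.9, -0.0, 120.1]
ft_force: [-0.0, 0.3, 0.2]
finger_gap: 38.3
grip_force: 0.0
```

```bash
python3 - <<'E'
from h import *
np.set_printoptions(precision=1,suppress=True)
S=cam('scene');g=cv2.cvtColor(S['pixels'],cv2.COLOR_RGB2GRAY)
u=np.array([np.cos(np.radians(210)),np.sin(np.radians(210))]);p=np.array([494,331.])+105*u
t=np.array([-u[1],u[0]])
for z in(222,197,170,120): print(z,[proj(S,[*(p+s*20.5*t),z]) for s in(-1,0,1)])
print('\n'.join(' '.join('%3d'%v for v in r) for r in g[158:198,142:174]))
E
```

```text
222 [array([149.3, 166.9]), array([156.1, 167. ]), array([163., 167.])]
197 [array([150.2, 174.5]), array([157. , 174.5]), array([163.8, 174.6])]
170 [array([151.2, 182.4]), array([157.9, 182.5]), array([164.7, 182.5])]
120 [array([152.9, 196.8]), array([159.6, 196.8]), array([166.2, 196.9])]
165 138 140 139 140 151 156 157 155 150 149 153 159 127  96 102 106 113 121 117 122 122 128  89  34   0  10 175 212 218 137  66
173 143 146 145 146 155 161 165 168 169 174 172 173 152 103 100 108 118 122 123 122 124 126  87  27   0 123 193 206 195 138  95
108  79  99 140 148 149 161 167 169 170 175 172 173 173 116  95 100 114 119 123 121 124 126 119  78  52 175 205 207 155 103  90
147 110 114 143 146 149 160 163 168 169 171 174 133 153 109  86  93 113 120 121 121 122 122 133  96 178 208 206 193 147 106 122
159 152 150 163 156 148 158 163 169 171 161 196 204 204 209 209 212 155 119 121 122 122 122 118  85 178 208 205 153 135 125 120
 71  95 102 135 145 150 157 163 170 171 195 217 222 223 226 226 205 149 118 120 116 114 117 116 149 189 202 188 137 113 117 117
 50  57  65  56 118 149 156 165 164 17
[... 3613 characters left out ...]
 103 102  99 105 105  90 103  86  78  75  66  93 100  99 180
 70  64  65  66  85 126 145 134 190 167  97  76 101 107 106 108 106 104 106 110 104 107  89  98  88  84  76  66  96 112 106 102
 67  70  68  65  71 124 142 102 181 164  96  82 100 112 106 102 109 107 107 107 106 105 110 101  88  88  79  64  94 108 105 104
 67  65  62  63  72 125 141 117 145 168 130  78  95 105 104 107 106 103 105 105 106 107 103  94  99  88  77  68  80 104 107 103
 69  64  70  63  66 125 140  92 104 146 119 120 114 104 105 103 104 104 105 106 103 103 107  98  97  88  77  65  79 100 105  95
 69  68  70  64 103 138 146 115 114 142 110 143 122 108 105 102  96 100  99 101 103 105 105  89 111  95  77  94 110 143 159 197
```

```bash
python3 -c "
from h import *
print(job.hand_in())"
```

```text
the job is handed in; nothing more can be done
None
```

I turned the empty hook over the spout, hung the basket on it with the bar pressed home past the roller, and handed the job in at about 21 s. No verdict came back; by my estimate the hook is 4–5° off the spout's centre line, against the 11.5° allowed.

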